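# Raise the fume cabinet's window to its marker

## Robot

A 6-joint arm with a two-finger parallel gripper is mounted at the origin on the work surface. World frame = base frame: x ahead of the robot, y to its left, z up, the work surface at z = 0. Lengths are in m, angles in degrees, forces in N, time in s.
With the tool pointing down it reaches from about 0.375 to 0.9 m from the base axis. Payload 3.1 kg.
Tool frame: the origin (TCP) lies at the very end of the fingers, on their centre line; the grasp point (between the pads) lies behind it (bot.grip_depth is the z of the grasp point in the tool frame, in m); z points along the fingers, y is the direction in which the jaws open and shut (so a half turn about z gives the same grasp; the last joint's range is limited). The gripper opens to 87 mm and grips with 3 to 60 N. Pads are 19 mm wide; open, the fingers measure 117 mm over their backs; the gripper's body (75 mm by 190 mm) begins 51 mm behind the grasp point.
Start: joints at [56.408, 30.224, 82.088, -0, 67.689, -10.227], TCP at [0.248, 0.574, 0.223] pointing down, gripper open.
Joint ranges: [-176.69, 176.69], [-43.24, 126.21], [12.49, 139.97], [-82, 262], [0, 151.66], [-163.58, 163.58]. Speed limits (degrees/s): [159.86, 159.86, 180, 180, 180, 180].

## Interface

Orientations are given as a 3x3 rotation matrix whose columns are the frame's x, y, z axes.
In Python, from rig import bot, vision gives the robot as it stands. The module is installed in compiled form; this text tells all that it offers.
- The arm moves only by the shell command python3 -m jog 'ROWS'. ROWS is JSON, a list of rows, each a list of 3 entries, a list of its own where there are three numbers: the shift along the tool's x, y, z in mm, then the turn, a rotation vector about the tool's x, y, z in degrees, then the closure, from 0 (fully open) to 1 (shut). In form: [[[dx, dy, dz], [wx, wy, wz], fingers], ...]. A call has 1 to 12 rows; each row is the pose to reach, as a shift and turn from the pose commanded when the call began, along the tool's axes at that moment; what a row does not reach only later rows make up. A row lasts 1/12 s, in which the tool goes at most 41.7 mm and 7.16 degrees, less where a joint would pass 70% of its speed; a pose out of reach is approached as far as the arm can. A call with a gripper value outside its range is refused whole. The fingers move at their own pace and stop on an object; the grip force is fixed at half the most. Time passes only in rows, so rows that repeat a pose let the fingers close. It gives the time, the measured TCP pose, the force and the opening at its end, in the units of the state.
- bot.read_state(): the state, without advancing time (a new reading comes with each control period).
- vision.capture(name): name is "scene" or "top"; returns the picture (400x640x3 uint8, red, green, blue); there is no depth.
- vision.camera_info(name): a dict with "intrinsics" (3x3 intrinsics, pixels), "camera_from_world" (4x4, takes a point from world to camera coordinates). Camera axes: x right, y up, looking along -z (the intrinsics and any distortion apply to the point x, -y, -z); pixel columns grow to the right and rows downward; lengths in m; the calibration is good to about 2 mm. A picture is of the moment at which its call begins. camera_info takes no time and is no camera call.
- bot.hand_in(): hands the job in, once; it reports no verdict.
The state is a dict: "time_s": time; "joint_positions": joint angles; "qvel": joint speeds; "tau": joint torques, N m; "position": TCP position; "tcp_rot": TCP orientation; "force": force on the tool from outside, world axes, zero at the start; "moment": the same for the moment, N m; "opening": opening from 0.0 (shut) to 1.0 (fully open).
Only numpy, scipy, OpenCV 4.12 (cv2) and the standard library are available. Lean on these libraries where they do the work, as an engineer would, in place of code of your own. Each camera call takes 0.05 s, during which the arm holds its last target. There are 200 camera calls.

## Task

The clear front window of the bench fume cabinet is nearly shut: with your fingertips, push it gently up from beneath the lip along its lower edge until the lip is level with the pointer on the side post, then take the hand away and leave it standing there. Do not grip the lip, keep off the clear pane, and leave everything else on the bench and in the cabinet where it is.

Things in the scene. Friction and masses are not known exactly. Their poses are not given: they have to be found in the camera images.
- cabinet: Bench fume cabinet, 260 mm deep (its x), 500 wide (y), 560 high; clear walls, plinth 70 mm high, two aluminium front posts (40 wide, centred at its y = +-230, front faces at its x = -145 mm); counterweight channel on its left side, out to y = +290. Origin: centre of its underside, on the table. The window front looks along its own -x, to the robot; it may stand turned by up to 10 degrees
- sash (a joint): Height of the sliding window above shut, m: 0 shut, 0.21 top of its travel; grows as the window rises straight up. The counterweight balances it, so it stays at any height where it is left; an upward push of 2 to 6 N at the lip moves it slowly
- lip_edge (a point): Middle of the window lip, on the centre line of its grip bar, 90 mm above the table when shut; axes as the cabinet's. The lip, 340 mm long (along y) on the window's lower edge, is a level shelf 4 mm thick (top 11 mm above this line) with a black round bar, radius 7 mm, under its front edge, 38 mm out from the posts' fronts. Free below to the table; plinth face 53 mm behind the bar's front, clear pane 46 mm behind this line
- marker_point (a point): Point of the height marker: a black clamp block (30 wide, 24 high) on the front of the right post (the cabinet's -y side) with a cone 28 mm long that points sideways towards the window. The window stands right when the centre line of the lip's grip bar is at the height of this point
- adapter: Black power adapter 150 x 62 x 36 mm lying on the table in front of the right post; origin under its centre, long axis its x
- mini_switch: Small black five-port network switch 70 x 95 x 26 mm on the table in front of the left post; origin under its centre
- desk_switch: Dark steel eight-port network switch 105 x 200 x 28 mm on the table to the right; origin under its centre
- converter: White metal box 100 x 90 x 45 mm with two ports, in the cabinet; origin under its centre
- solder_spool: Grey spool, 54 mm diameter, 40 high, standing in the cabinet; origin under its centre
- iron_stand: Soldering-iron stand 130 x 75 mm, about 50 high, in the cabinet; origin under its centre
- screwdriver: Screwdriver 180 mm long lying on the table on the right near the robot; long axis its x
- mouse: Black computer mouse 100 x 58 x 33 mm on the table on the left; origin under its centre

How it is judged:
By the outcome, as a careful person would: the job done as asked, in the order asked, and still so for the second after the job is handed in, with the robot touching nothing.
It also fails if it takes over 45 s, if anything falls off the work surface, if the arm or the gripper's body presses on something with over 40 N, if the wrist force passes 120 N, or if a joint passes its speed limit or range.

## Working session

There is one attempt and no reset: what is moved stays moved. The work goes in short steps, Python scripts to look and compute and a shell command to move; the robot and the scene stay as the last step left them, time stands still between calls to the robot, and variables do not carry over. Pictures are saved under pics/ and viewed, about 8 in all and at most 12, crops included, and the job is handed in when it is done.

```bash
mkdir -p pics
python3 - <<'E'
from rig import bot, vision
import cv2
for n in ("scene","top"):
    im=vision.capture(n); cv2.imwrite(f"pics/{n}0.png",im[:,:,::-1])
    print(n,vision.camera_info(n))
s=bot.read_state(); print(s, bot.grip_depth)
E
```

```text
scene {'intrinsics': array([[474.20728304,   0.        , 321.8864087 ],
       [  0.        , 474.20728304, 198.06659502],
       [  0.        ,   0.        ,   1.        ]]), 'camera_from_world': array([[ 0.48947462, -0.87198019,  0.00807151, -0.31035707],
       [ 0.82189981,  0.46441589,  0.32984629, -0.51902438],
       [-0.29136797, -0.15481741,  0.94400015, -1.1653366 ],
       [ 0.        ,  0.        ,  0.        ,  1.        ]])}
top {'intrinsics': array([[361.47216747,   0.        , 317.58217074],
       [  0.        , 361.47216747, 198.00296706],
       [  0.        ,   0.        ,   1.        ]]), 'camera_from_world': array([[ 0.02744122, -0.99919041,  0.0294195 , -0.08318439],
       [ 0.98693276,  0.03175582,  0.15797244, -0.59315374],
       [-0.15877879,  0.02470011,  0.98700517, -1.16012269],
       [ 0.        ,  0.        ,  0.        ,  1.        ]])}
{'time_s': 0.1, 'joint_positions': array([ 5.64068961e+01,  3.02721207e+01,  8.21500032e+01, -1.42689236e-03,
        6.76902853e+01, -1.02263489e+01]), 'qvel': array([-0.07980014, -0.11703176, -0.17073291, -0.03964193,  0.07087098,
       -0.05152478]), 'tau': array([-3.31436822e-04, -4.40985739e+01, -1.77150697e+01,  6.35159668e-02,
        5.33235376e-02, -3.63819481e-05]), 'position': array([0.24747645, 0.57318422, 0.22168047]), 'tcp_rot': array([[-9.17988495e-01,  3.96605580e-01, -1.06631555e-03],
       [ 3.96606880e-01,  9.17987075e-01, -1.64699443e-03],
       [ 3.25656714e-04, -1.93483002e-03, -9.99998075e-01]]), 'force': array([-0.19710007,  0.0931766 ,  0.83641354]), 'moment': array([-0.0167947 ,  0.04263179, -0.01941411]), 'opening': 0.9981323834100789} -0.0187
```

View pics/scene0.png

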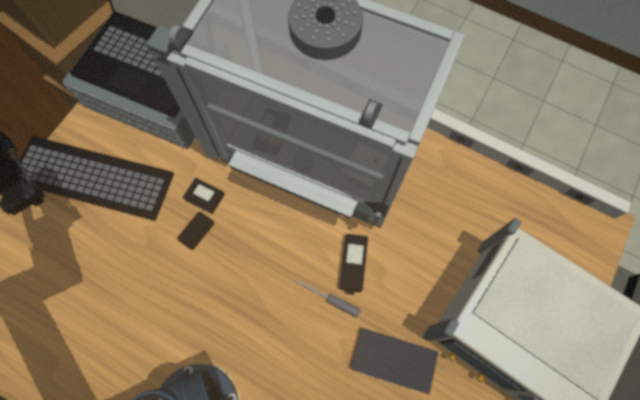

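View pics/top0.png

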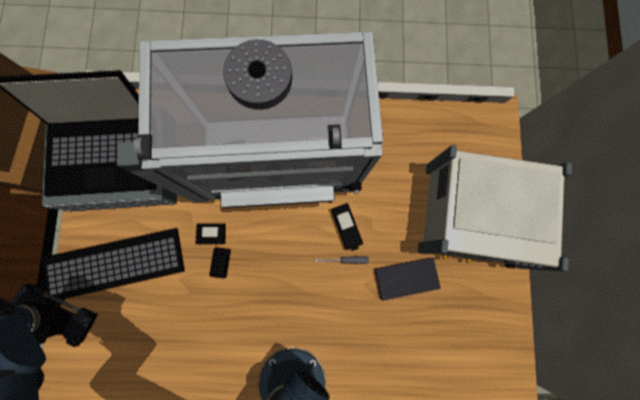

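The scene picture shows the light lip from about (230,158) to (355,210) and the marker near (372,212). In the top picture the lip is at (222..333, 187..207) and the marker near (355,188). I'll zoom in on both.

Run:
```python
import cv2
a=cv2.imread("pics/scene0.png")[140:230,210:400]; b=cv2.imread("pics/top0.png")[140:215,205:375]
a=cv2.resize(a,None,fx=4.2,fy=4.2,interpolation=cv2.INTER_CUBIC)
b=cv2.resize(b,None,fx=4.7,fy=4.7,interpolation=cv2.INTER_CUBIC)
cv2.imwrite("pics/a.png",a);cv2.imwrite("pics/b.png",b)
```

```text
(no output)
```

View pics/a.png

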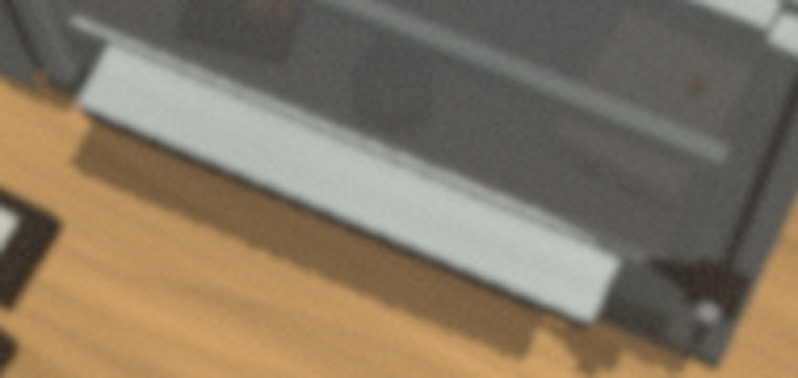

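View pics/b.png

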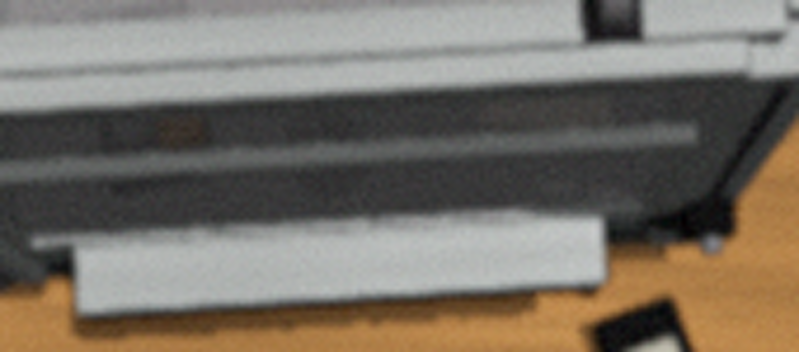

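```bash
cat > h.py <<'E'
import numpy as np
from rig import bot, vision
def P(n):
    c=vision.camera_info(n); return c["intrinsics"]@np.diag([1,-1,-1])@c["camera_from_world"][:3]
PS,PT=P("scene"),P("top")
def proj(M,X): v=M@np.append(X,1); return v[:2]/v[2]
def tri(s,t):
    A=[]
    for M,p in((PS,s),(PT,t)): A+= [p[0]*M[2]-M[0],p[1]*M[2]-M[1]]
    A=np.array(A); A/=np.linalg.norm(A[:,:3],axis=1)[:,None]
    X=np.linalg.svd(A)[2][-1]; X=X[:3]/X[3]
    return X,np.r_[proj(PS,X)-s,proj(PT,X)-t]
E
python3 - <<'E'
from h import *
from scipy.optimize import least_squares
np.set_printoptions(precision=4,suppress=True)
a=lambda x,y:np.array([x/4.2+210-.4,y/4.2+140-.4]); b=lambda x,y:np.array([x/4.7+205-.4,y/4.7+140-.4])
pts={'lipL':(a(78,103),b(78,316)),'lipR':(a(595,323),b(606,284)),'lipRb':(a(620,258),b(602,216)),'lipLb':(a(108,45),b(75,247)),
'tip':(a(652,264),b(652,226)),'knob':(a(708,312),b(712,243)),'blkR':(a(743,265),b(735,203))}
R={}
for k,(s,t) in pts.items(): R[k]=tri(s,t); print(k,R[k][0],R[k][1])
# model fit
loc={'lipL':(-.190,.17),'lipR':(-.190,-.17)}
top=[(np.array([160+0,0]))]
def f(p):
    x,y,th,h=p; c,s=np.cos(th),np.sin(th); r=[]
    for k,(lx,ly) in loc.items():
        X=np.array([x+c*lx-s*ly,y+s*lx+c*ly,.101+h])
        r+=list(proj(PS,X)-pts[k][0])+list(proj(PT,X)-pts[k][1])
    return np.array(r)
o=least_squares(f,[.8,0,0,0]); print(o.x,np.degrees(o.x[2]),o.fun)
x,y,th,h=o.x;c,s=np.cos(th),np.sin(th);Rc=np.array([[c,-s],[s,c]])
for k in R: print(k,Rc.T@(R[k][0][:2]-[x,y]),R[k][0][2])
print('lip_edge',Rc@[-.183,0]+[x,y])
# predict tip px for heights
for z in(.1,.15,.2,.25):
    X=np.r_[Rc@[-.157,-.187]+[x,y],z]; print(z,(proj(PS,X)-[209.6,139.6])*4.2,(proj(PT,X)-[204.6,139.6])*4.7)
for q in((-.13,.25,.56),(-.13,-.25,.56),(.13,-.25,.56),(.13,.25,.56)):
    X=np.r_[Rc@q[:2]+[x,y],q[2]]; print(q,proj(PS,X),proj(PT,X))
E
```

```text
lipL [0.5406 0.2211 0.1734] [-0.5159  0.1212  0.3385 -0.2945]
lipR [ 0.5739 -0.1125  0.1628] [-0.8201  0.2873  0.4919 -0.5027]
lipRb [ 0.6166 -0.1077  0.1658] [-0.2287  0.0864  0.1361 -0.1447]
lipLb [0.5854 0.2292 0.1635] [-0.0761  0.0199  0.05   -0.0449]
tip [ 0.5955 -0.1322  0.2452] [-0.0472  0.0184  0.028  -0.0301]
knob [ 0.589  -0.1703  0.2344] [-0.4141  0.1604  0.2453 -0.26  ]
blkR [ 0.6033 -0.1765  0.2865] [-0.4705  0.187   0.2797 -0.299 ]
[0.7482 0.0737 0.0926 0.06  ] 5.304434961548186 [-0.4757  0.4273 -0.0815 -0.6892 -0.4683  0.3589  0.6742 -0.6696]
lipL [-0.1931  0.166 ] 0.17338378600013316
lipR [-0.1908 -0.1693] 0.16281624539494693
lipRb [-0.1478 -0.1685] 0.16582637920298357
lipLb [-0.1477  0.1699] 0.16347127018953378
tip [-0.1711 -0.1908] 0.24516863137119427
knob [-0.1811 -0.2282] 0.23440171993846046
blkR [-0.1674 -0.2357] 0.2865346348190195
lip_edge [0.566  0.0568]
0.1 [632.6988 317.4711] [623.7719 245.5115]
0.15 [639.8144 292.5439] [630.1361 232.1569]
0.2 [647.5222 265.5422] [637.0915 217.5618]
0.25 [655.8992 236.196 ] [644.7245 201.545 ]
(-0.13, 0.25, 0.56) [164.368   32.6032] [129.7896 149.5658]
(-0.13, -0.25, 0.56) [424.2993 134.6541] [387.4616 135.8051]
(0.13, -0.25, 0.56) [472.413   18.8764] [375.6061  16.3628]
(0.13, 0.25, 0.56) [231.1634 -66.7027] [131.8233  26.1729]
```

```bash
cat > st.py <<'E'
from rig import bot
import json,numpy as np
s=bot.read_state(); np.set_printoptions(precision=3,suppress=True)
open('log.jsonl','a').write(json.dumps([list(map(float,s['joint_positions'])),list(map(float,s['position'])),np.array(s['tcp_rot']).tolist()])+'\n')
print(s['time_s'],s['joint_positions'],s['position'],s['force'],s['opening']);print(np.array(s['tcp_rot']))
E
python3 st.py
python3 -m jog '[[[-26,-31,-7],[0,0,0],1],[[-53,-61,-15],[0,0,0],1],[[-79,-91,-22],[0,0,0],1],[[-106,-122,-29],[0,0,0],1],[[-132,-152,-36],[0,0,0],1],[[-158,-183,-44],[0,0,0],1],[[-185,-213,-51],[0,0,0],1],[[-211,-244,-58],[0,0,0],1],[[-238,-274,-65],[0,0,0],1],[[-264,-305,-73],[0,0,0],1],[[-290,-335,-80],[0,0,0],1],[[-290,-335,-80],[0,0,0],1]]'; python3 st.py
python3 -m jog '[[[0,0,-10],[0,-7,0],1],[[0,0,-20],[0,-14,0],1],[[0,0,-20],[0,-21,0],1],[[0,0,-20],[0,-28,0],1],[[0,0,-20],[0,-28,0],1],[[0,0,-20],[0,-28,0],1]]'; python3 st.py
```

```text
0.1 [ 56.407  30.272  82.15   -0.001  67.69  -10.226] [0.247 0.573 0.222] [-0.197  0.093  0.836] 0.9981323834100789
[[-0.918  0.397 -0.001]
 [ 0.397  0.918 -0.002]
 [ 0.    -0.002 -1.   ]]
time_s: 1.1
position: [0.3845, 0.1454, 0.3038]
tcp_rot: [[-0.915, 0.404, 0.005], [0.404, 0.915, -0.003], [-0.005, -0.001, -1.0]]
force: [-0.3, 0.9, -0.3]
opening: 0.169
1.1 [  5.204   6.969 104.331  -0.218  68.456 -60.873] [0.385 0.145 0.304] [-0.264  0.891 -0.332] 0.16946912128765942
[[-0.915  0.404  0.005]
 [ 0.404  0.915 -0.003]
 [-0.005 -0.001 -1.   ]]
time_s: 1.6
position: [0.3792, 0.152, 0.3217]
tcp_rot: [[-0.814, 0.393, 0.428], [0.347, 0.92, -0.185], [-0.466, -0.002, -0.885]]
force: [-0.0, -0.3, -0.5]
opening: 0.007
1.6 [ 19.988  -0.081 115.339 -26.024  46.826 -31.904] [0.379 0.152 0.322] [-0.01  -0.273 -0.516] 0.0068532933780560985
[[-0.814  0.393  0.428]
 [ 0.347  0.92  -0.185]
 [-0.466 -0.002 -0.885]]
```

```bash
cat > fk.py <<'E'
import numpy as np,json
from scipy.spatial.transform import Rotation as Ro
from scipy.optimize import least_squares
E=lambda a,d:Ro.from_euler(a,d,degrees=True).as_matrix()
def fk(q,p):
    h,d,L2,L3,d4,Lt,a1,c=p
    R=E('z',q[0]);X=np.array([0,0,h])
    X=X+R@[a1,d,0];R=R@E('y',q[1]);X=X+R@[0,0,L2];R=R@E('y',q[2]);X=X+R@[0,d4,L3]
    R=R@E('z',q[3])@E('y',q[4]);X=X+R@[0,0,Lt];R=R@E('z',q[5]+c)
    return X,R
def load(): return [tuple(np.array(v) for v in json.loads(l)) for l in open('log.jsonl')]
def fit():
    D=load()
    def f(p):
        r=[]
        for q,x,R in D:
            X,Rm=fk(q,p); r+=list(X-x)+list(((Rm-R)*.3).ravel())
        return np.r_[r,1e-3*(p[6]),1e-3*p[4]]
    best=None
    for c in (0,90,180,-90):
        for s in(1,-1):
            o=least_squares(f,[.3,.1*s,.4,.35,0,.25,0,c],x_scale=[.1]*7+[30])
            if best is None or o.cost<best.cost: best=o
    return best
if __name__=='__main__':
    np.set_printoptions(precision=4,suppress=True)
    b=fit();print(b.cost,b.x);
    for q,x,R in load():
        X,Rm=fk(q,b.x);print((X-x)*1000,np.abs(Rm-R).max())
E
python3 fk.py
```

```text
9.888198673346305e-06 [ 0.1445  0.1101  0.5912  0.3572 -0.      0.297  -0.0125 90.    ]
[1.185  0.1274 0.2136] 6.439293542825908e-15
[-2.7577 -1.1415  0.8333] 6.439293542825908e-15
[ 1.3459  2.4084 -1.0469] 6.38378239159465e-15
```

```bash
cat > scan.py <<'E'
from fk import *
np.set_printoptions(precision=1,suppress=True)
p=fit().x
lo=np.array([-176.69,-43.24,12.49,-82,0,-163.58]);hi=np.array([176.69,126.21,139.97,262,151.66,163.58])
def Rt(yaw,pitch): # pitch + = down ; tool y horizontal
    return E('z',yaw)@E('y',pitch)@np.array([[0,0,1],[0,1,0],[-1,0,0]])@E('z',0)
def ik(X,R,q0):
    f=lambda q:np.r_[(fk(q,p)[0]-X)*10,(fk(q,p)[1]-R).ravel()]
    o=least_squares(f,np.clip(q0,lo+1,hi-1),bounds=(lo,hi),x_scale=30)
    return o.x,o.cost
if __name__=='__main__':
  for yaw in(-40,-20,0,5,25):
    for pitch in(0,15,30):
      for z in(.115,.23):
        X=np.array([.585,.055,z]);sols=[]
        for flip in (0,180):
          for q0 in([10,0,115,0,40,0],[10,0,115,180,40,0],[10,0,115,90,40,90],[10,0,115,-60,40,-90],[20,-30,130,200,60,0]):
            R=Rt(yaw,pitch)@E('z',flip)
            q,c=ik(X,R,q0)
            if c<1e-6 and not any(np.abs(q-s).max()<1 for s in sols): sols.append(q)
        print(yaw,pitch,z,*sols)
E
python3 scan.py
```

```text
-40 0 0.115 [ 19.8  57.  133.3 240.2  95.1  98.9] [ 19.8  57.  133.3 240.2  95.1 -81.1]
-40 0 0.23 [ 19.8  41.8 132.1 240.   86.9  84.7] [ 19.8  41.8 132.1 240.   86.9 -95.3]
-40 15 0.115 [ 18.6  46.8 132.5 238.8  74.7  89.4] [ 18.6  46.8 132.5 238.8  74.7 -90.6]
-40 15 0.23 [ 18.6  32.4 128.2 244.8  65.7  71.9] [  18.6   32.4  128.2  244.8   65.7 -108.1]
-40 30 0.115 [ 15.3  37.9 128.9 242.8  53.2  76.4] [  15.3   37.9  128.9  242.8   53.2 -103.6]
-40 30 0.23 [ 15.3  25.2 122.1 258.5  46.6  52.4] [  15.3   25.2  122.1  258.5   46.6 -127.6]
-20 0 0.115
-20 0 0.23
-20 15 0.115
-20 15 0.23
-20 30 0.115
-20 30 0.23 [  5.4  20.6 132.8 218.   37.1  71.5] [   5.4   20.6  132.8  218.    37.1 -108.5]
0 0 0.115
0 0 0.23
0 15 0.115
0 15 0.23
0 30 0.115
0 30 0.23 [ -9.8  18.2 138.4 165.8  37.1  96.4] [ -9.8  18.2 138.4 165.8  37.1 -83.6]
5 0 0.115
5 0 0.23
5 15 0.115
5 15 0.23
5 30 0.115
5 30 0.23 [-13.8  18.  138.7 153.3  38.5 101.8] [-13.8  18.  138.7 153.3  38.5 -78.2]
25 0 0.115
25 0 0.23
25 15 0.115
25 15 0.23
25 30 0.115
25 30 0.23 [-26.7  19.6 135.1 111.8  47.  117.3] [-26.7  19.6 135.1 111.8  47.  -62.7]
```

```bash
cat > scan2.py <<'E'
from scan import *
cy=np.array([.748,.0737]);th=np.radians(5.3);Rc=np.array([[np.cos(th),-np.sin(th)],[np.sin(th),np.cos(th)]])
for ly in(.06,.13):
  for yaw in(-35,-45,-55,-65):
    for pitch in(5,15,25):
      o=[]
      for z in(.125,.235):
        X=np.r_[Rc@[-.173,ly]+cy,z]
        for roll in(90,-90):
          q,c=ik(X,Rt(yaw,pitch)@E('z',roll),[30,40,110,-70,80,0 if roll>0 else -90])
          if c<1e-6: o.append((z,roll,q))
      print(ly,yaw,pitch,*o)
E
python3 scan2.py
```

```text
0.06 -35 5
0.06 -35 15
0.06 -35 25
0.06 -45 5
0.06 -45 15
0.06 -45 25
0.06 -55 5
0.06 -55 15
0.06 -55 25 (0.235, 90, array([ 27.2,  32.6, 109.7, -79.8,  65.9, 138.3])) (0.235, -90, array([ 27.2,  32.6, 109.7, -79.8,  65.9, -41.7]))
0.06 -65 5
0.06 -65 15 (0.125, 90, array([ 29.2,  49.3, 107.6, -80.1,  77.9, 156.3])) (0.125, -90, array([ 29.2,  49.3, 107.6, -80.1,  77.9, -23.7])) (0.235, 90, array([ 29.2,  39.6, 104.1, -77.7,  80.4, 143.2])) (0.235, -90, array([ 29.2,  39.6, 104.1, -77.7,  80.4, -36.8]))
0.06 -65 25 (0.125, 90, array([ 27.5,  44.6, 107.2, -75.5,  69.3, 149.7])) (0.125, -90, array([ 27.5,  44.6, 107.2, -75.5,  69.3, -30.3])) (0.235, 90, array([ 27.5,  35.6, 102.2, -70.9,  73.3, 135.5])) (0.235, -90, array([ 27.5,  35.6, 102.2, -70.9,  73.3, -44.5]))
0.13 -35 5
0.13 -35 15
0.13 -35 25
0.13 -45 5
0.13 -45 15
0.13 -45 25
0.13 -55 5
0.13 -55 15 (0.235, 90, array([ 35.7,  39.3, 105. , -80.6,  78.3, 143.4])) (0.235, -90, array([ 35.7,  39.3, 105. , -80.6,  78.3, -36.6]))
0.13 -55 25 (0.125, 90, array([ 33.9,  44.4, 107.9, -78.7,  67.5, 149.8])) (0.125, -90, array([ 33.9,  44
[... 257 characters left out ...]
6. ,  55.8, 100.1, -77.9,  89.9, -23.7])) (0.235, 90, array([ 36. ,  46.4,  98.2, -78.1,  92.3, 145.3])) (0.235, -90, array([ 36. ,  46.4,  98.2, -78.1,  92.3, -34.7]))
0.13 -65 15 (0.125, 90, array([ 35.2,  51.2, 100.2, -73.9,  81.7, 151.5])) (0.125, -90, array([ 35.2,  51.2, 100.2, -73.9,  81.7, -28.5])) (0.235, 90, array([ 35.2,  42.3,  96.8, -72.5,  85.2, 139.7])) (0.235, -90, array([ 35.2,  42.3,  96.8, -72.5,  85.2, -40.3]))
0.13 -65 25 (0.125, 90, array([ 33.6,  46.7, 100.1, -69. ,  73.7, 145.7])) (0.125, -90, array([ 33.6,  46.7, 100.1, -69. ,  73.7, -34.3])) (0.235, 90, array([ 33.6,  38.5,  95.3, -66. ,  78.8, 133.3])) (0.235, -90, array([ 33.6,  38.5,  95.3, -66. ,  78.8, -46.7]))
```

```bash
cat > plan.py <<'E'
import sys
from scan import *
from rig import bot
cy=np.array([.748,.0737]);th=np.radians(5.3);Rc=np.array([[np.cos(th),-np.sin(th)],[np.sin(th),np.cos(th)]])
lx,ly,z,yaw,pitch,roll=map(float,sys.argv[1:7])
s=bot.read_state();X0=np.array(s['position']);R0=np.array(s['tcp_rot']);q=np.array(s['joint_positions'])
print('now local',(Rc.T@(X0[:2]-cy)).round(4),X0[2].round(4),'F',s['force'])
X=np.r_[Rc@[lx,ly]+cy,z];R=Rt(yaw,pitch)@E('z',roll)
rv=Ro.from_matrix(R0.T@R).as_rotvec()*180/np.pi; d=R0.T@(X-X0)*1000
print('shift',d,'rot',rv,np.linalg.norm(rv),'world',X)
if len(sys.argv)>7:
  for t in np.linspace(.1,1,10):
    q,c=ik(X0+t*(X-X0),R0@Ro.from_rotvec(rv*t*np.pi/180).as_matrix(),q); print(q,c<1e-6)
E
python3 plan.py -.28 .17 .22 -62 10 -90 1
python3 - <<'E'
from h import *
# mini switch: intersect top px with z=.026
def ray(M,u,z):
    A=np.array([[M[0,i]-u[0]*M[2,i] for i in(0,1)],[M[1,i]-u[1]*M[2,i] for i in(0,1)]])
    b=-np.array([M[k,2]*z+M[k,3]-u[k]*(M[2,2]*z+M[2,3]) for k in(0,1)]);return np.linalg.solve(A,b)
for u in((196,224),(225,224),(225,244),(197,244)): print(ray(PT,u,.026))
E
```

```text
now local [-0.4  0.1] 0.3217 F [-0.  -0.3 -0.5]
shift [  9.5  89.2 109.7] rot [ 60.7 -13.  -57.8] 84.87754309406726 world [0.5 0.2 0.2]
[ 24.9   3.9 113.8 -33.6  51.6 -27.5] True
[ 29.2   8.2 112.3 -39.7  56.5 -24.7] True
[ 32.8  12.5 111.  -44.7  61.3 -23.2] True
[ 35.8  16.9 109.9 -49.   65.9 -22.7] True
[ 38.2  21.3 109.1 -52.8  70.3 -22.8] True
[ 40.3  25.6 108.4 -56.4  74.5 -23.3] True
[ 42.   29.8 108.1 -59.9  78.5 -24.2] True
[ 43.4  34.  107.9 -63.3  82.3 -25.3] True
[ 44.4  38.2 108.  -66.7  86.  -26.6] True
[ 45.2  42.2 108.4 -70.1  89.6 -28. ] True
[0.4981768  0.33690928]
[0.5010586  0.24094171]
[0.43481827 0.23645494]
[0.43220798 0.32833434]
```

```bash
python3 -m jog '[[[1,7,9],[5.06,-1.08,-4.82],1],[[2,15,18],[10.1,-2.2,-9.6],1],[[2,22,27],[15.2,-3.3,-14.5],1],[[3,30,37],[20.2,-4.3,-19.3],1],[[4,37,46],[25.3,-5.4,-24.1],1],[[5,45,55],[30.4,-6.5,-28.9],1],[[6,52,64],[35.4,-7.6,-33.7],1],[[6,60,73],[40.5,-8.7,-38.5],1],[[7,67,82],[45.5,-9.8,-43.4],1],[[8,74,91],[50.6,-10.8,-48.2],1],[[9,82,100],[55.6,-11.9,-53],1],[[10,89,110],[60.7,-13,-57.8],1]]'; python3 st.py
python3 -m jog '[[[0,0,0],[0,0,0],1],[[0,0,0],[0,0,0],1],[[0,0,0],[0,0,0],1]]';python3 st.py;python3 fk.py; python3 plan.py -.25 .16 .118 -62 10 -90 1
python3 - <<'E'
from rig import vision
import cv2
im=vision.capture("scene")[120:320,140:440,::-1]; cv2.imwrite("pics/c.png",cv2.resize(im,None,fx=2.6,fy=2.6,interpolation=cv2.INTER_CUBIC))
E
```

```text
time_s: 2.6
position: [0.4574, 0.2168, 0.2191]
tcp_rot: [[-0.886, -0.079, 0.456], [-0.463, 0.151, -0.873], [0.0, -0.985, -0.171]]
force: [0.1, -0.5, -0.2]
opening: 0.007
2.6 [ 45.609  49.014  97.009 -69.593  91.663 -32.131] [0.457 0.217 0.219] [ 0.112 -0.527 -0.212] 0.0065535178059289365
[[-0.886 -0.079  0.456]
 [-0.463  0.151 -0.873]
 [ 0.    -0.985 -0.171]]
time_s: 2.85
position: [0.4562, 0.2155, 0.2211]
tcp_rot: [[-0.887, -0.076, 0.456], [-0.462, 0.157, -0.873], [-0.006, -0.985, -0.174]]
force: [0.8, 0.2, 0.8]
opening: 0.008
2.85 [ 45.589  48.633  97.322 -69.53   91.472 -31.853] [0.456 0.215 0.221] [0.827 0.164 0.845] 0.007811814497642373
[[-0.887 -0.076  0.456]
 [-0.462  0.157 -0.873]
 [-0.006 -0.985 -0.174]]
0.0006783276607249968 [ 0.2437  0.1157  0.5222  0.385  -0.      0.3161 -0.0307 90.    ]
[-18.6368 -19.6075  10.0293] 4.3298697960381105e-15
[-3.9035  4.3018  2.247 ] 4.107825191113079e-15
[14.1993  6.5168  0.3012] 4.163336342344337e-15
[ 8.8026  1.4242 -6.1577] 4.22968951530045e-15
[ 8.954   1.5798 -6.4197] 4.066191827689636e-15
now local [-0.3  0.2] 0.2211 F [0.8 0.2 0.8]
shift [-21.8  98.5  35.6] rot [ 0.  -0.4 -0.4] 0.5620757817939839 world [0.5 0.2 0.1]
[ 45.9  48.7  98.3 -69.3  91.3 -30.9] True
[ 45.7  49.7  98.2 -69.5  90.8 -30.1] True
[ 45.4  50.7  98.1 -69.7  90.4 -29.4] True
[ 45.2  51.7  97.9 -70.   89.9 -28.6] True
[ 45.   52.8  97.7 -70.2  89.5 -27.9] True
[ 44.7  53.8  97.4 -70.5  89.1 -27.2] True
[ 44.5  54.9  97.2 -70.7  88.8 -26.6] True
[ 44.3  56.   96.9 -71.   88.4 -25.9] True
[ 44.   57.   96.5 -71.2  88.  -25.3] True
[ 43.8  58.1  96.2 -71.5  87.7 -24.7] True
```

View pics/c.png

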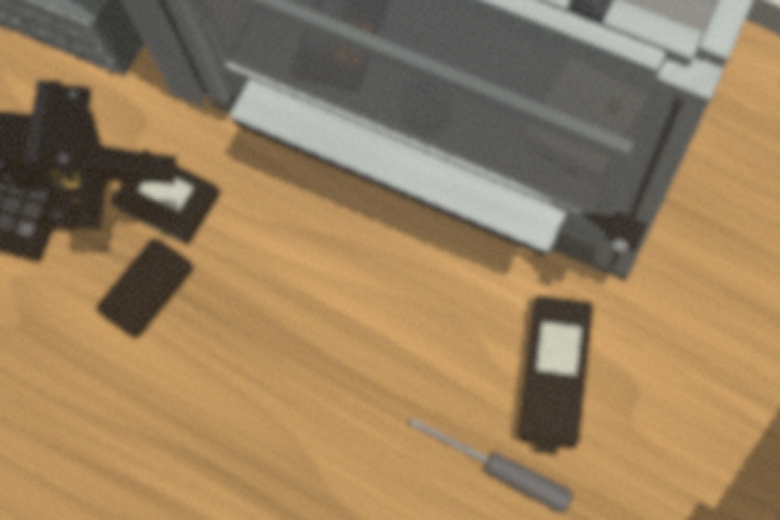

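```bash
python3 -c "
from h import *
X=np.array([.4562,.2155,.2211]);print('tip px crop',(proj(PS,X)-[140,120])*2.6)"
python3 -m jog '[[[-5,25,9],[0,0,0],1],[[-11,49,18],[0,0,0],1],[[-16,74,27],[0,0,0],1],[[-22,98,36],[0,0,0],1],[[-22,98,36],[0,0,0],1],[[-22,98,36],[0,0,0],1]]'; python3 st.py; python3 plan.py -.178 .135 .118 -62 10 -90 1
```

```text
tip px crop [172.94876986 171.2006    ]
time_s: 3.4
position: [0.4846, 0.2095, 0.1199]
tcp_rot: [[-0.886, -0.075, 0.458], [-0.464, 0.156, -0.872], [-0.006, -0.985, -0.173]]
force: [-0.2, 0.5, 0.4]
opening: 0.005
3.4 [ 43.191  59.303  94.355 -71.762  87.825 -24.97 ] [0.485 0.21  0.12 ] [-0.214  0.49   0.352] 0.005363124381034271
[[-0.886 -0.075  0.458]
 [-0.464  0.156 -0.872]
 [-0.006 -0.985 -0.173]]
now local [-0.2  0.2] 0.1199 F [-0.2  0.5  0.4]
shift [-57.   -6.4  49.6] rot [-0.1 -0.3 -0.4] 0.5272893148509215 world [0.6 0.2 0.1]
[ 42.9  58.7  94.8 -72.   87.7 -25.2] True
[ 42.3  58.9  94.3 -72.6  87.6 -25.6] True
[ 41.7  59.   93.8 -73.1  87.4 -26.1] True
[ 41.1  59.2  93.3 -73.7  87.2 -26.6] True
[ 40.5  59.4  92.7 -74.2  87.  -27.1] True
[ 39.9  59.5  92.1 -74.7  86.8 -27.5] True
[ 39.3  59.7  91.5 -75.2  86.7 -28.1] True
[ 38.8  59.9  90.9 -75.7  86.5 -28.6] True
[ 38.2  60.1  90.3 -76.2  86.3 -29.1] True
[ 37.6  60.3  89.7 -76.7  86.1 -29.6] True
```

```bash
python3 -m jog '[[[-10,-1,8],[0,0,0],1],[[-19,-2,17],[0,0,0],1],[[-28,-3,25],[0,0,0],1],[[-38,-5,33],[0,0,0],1],[[-48,-6,42],[0,0,0],1],[[-57,-7,50],[0,0,0],1],[[-57,-7,50],[0,0,0],1]]'; python3 st.py
python3 - <<'E'
from rig import vision
import cv2
im=vision.capture("scene")[130:230,190:390,::-1]; cv2.imwrite("pics/d.png",cv2.resize(im,None,fx=4,fy=4,interpolation=cv2.INTER_CUBIC))
E
```

```text
time_s: 3.98
position: [0.5608, 0.1908, 0.1168]
tcp_rot: [[-0.886, -0.074, 0.458], [-0.464, 0.157, -0.872], [-0.007, -0.985, -0.173]]
force: [0.2, 0.2, -0.6]
opening: 0.006
3.9833 [ 37.075  60.346  89.156 -76.912  86.116 -29.708] [0.561 0.191 0.117] [ 0.225  0.206 -0.638] 0.005750112885238241
[[-0.886 -0.074  0.458]
 [-0.464  0.157 -0.872]
 [-0.007 -0.985 -0.173]]
```

View pics/d.png

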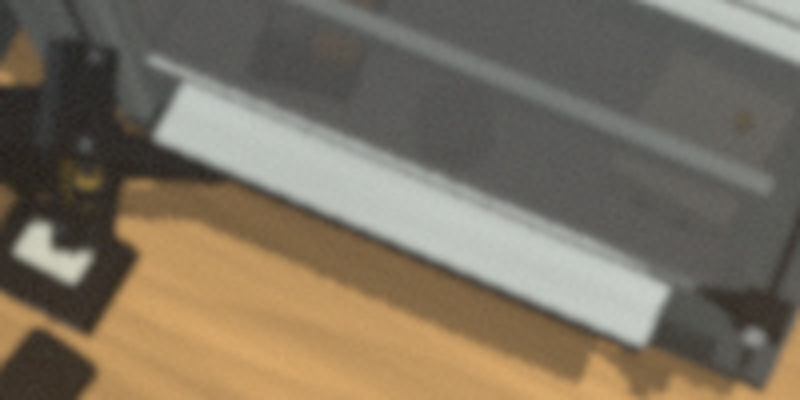

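The closed fingers sit under the left end of the lip, crop (120–225, 160–180), and no force is reading. Now I'll raise slowly.

```bash
python3 -m jog '[[[0,-1.5,-0.3],[0,0,0],1],[[0,-3,-0.5],[0,0,0],1],[[0,-4.4,-0.8],[0,0,0],1],[[0,-5.9,-1],[0,0,0],1],[[0,-7.4,-1.3],[0,0,0],1],[[0,-8.9,-1.6],[0,0,0],1],[[0,-10.3,-1.8],[0,0,0],1],[[0,-11.8,-2.1],[0,0,0],1]]'
python3 -m jog '[[[0,-1.5,-0.3],[0,0,0],1],[[0,-3,-0.5],[0,0,0],1],[[0,-4.4,-0.8],[0,0,0],1],[[0,-5.9,-1],[0,0,0],1],[[0,-7.4,-1.3],[0,0,0],1],[[0,-8.9,-1.6],[0,0,0],1],[[0,-10.3,-1.8],[0,0,0],1],[[0,-11.8,-2.1],[0,0,0],1]]'
```

```text
time_s: 4.7
position: [0.5577, 0.192, 0.1284]
tcp_rot: [[-0.885, -0.078, 0.459], [-0.466, 0.155, -0.871], [-0.004, -0.985, -0.173]]
force: [-2.3, 1.3, -2.2]
opening: 0.003
time_s: 5.37
position: [0.558, 0.1919, 0.1406]
tcp_rot: [[-0.885, -0.077, 0.459], [-0.466, 0.155, -0.871], [-0.004, -0.985, -0.173]]
force: [-3.2, 2.5, -1.5]
opening: 0.003
```

```bash
python3 -m jog '[[[0,4,0.7],[0,0,0],1],[[0,7.9,1.4],[0,0,0],1],[[0,7.9,1.4],[0,0,0],1],[[-2,8.8,-3.5],[0,0,0],1],[[-4,9.6,-8],[0,0,0],1],[[-6,10.5,-13],[0,0,0],1],[[-6,10.5,-13],[0,0,0],1]]'; python3 plan.py -.178 .15 .15 -62 10 -90
python3 - <<'E'
from rig import vision
import cv2
im=vision.capture("scene")[130:230,190:390,::-1]; cv2.imwrite("pics/e.png",cv2.resize(im,None,fx=4,fy=4,interpolation=cv2.INTER_CUBIC))
E
```

```text
time_s: 5.95
position: [0.557, 0.2091, 0.1327]
tcp_rot: [[-0.884, -0.076, 0.461], [-0.467, 0.156, -0.87], [-0.006, -0.985, -0.173]]
force: [-0.1, -0.1, -0.3]
opening: 0.005
now local [-0.2  0.2] 0.1327 F [-0.1 -0.1 -0.3]
shift [  1.2 -17.5  -0.9] rot [-0.  -0.1 -0.4] 0.3700784925549675 world [0.6 0.2 0.1]
```

View pics/e.png

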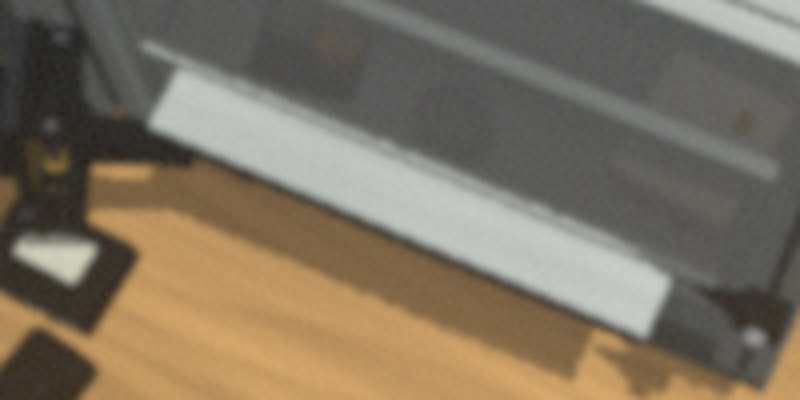

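```bash
python3 -m jog '[[[0,-2,-0.3],[0,0,0],1],[[0,-4,-0.7],[0,0,0],1],[[0,-6,-1],[0,0,0],1],[[0,-8,-1.4],[0,0,0],1],[[0,-10,-1.7],[0,0,0],1],[[0,-12,-2.1],[0,0,0],1],[[0,-14,-2.4],[0,0,0],1],[[0,-16,-2.8],[0,0,0],1]]'
python3 -m jog '[[[0,-2,-0.3],[0,0,0],1],[[0,-4,-0.7],[0,0,0],1],[[0,-6,-1],[0,0,0],1],[[0,-8,-1.4],[0,0,0],1],[[0,-10,-1.7],[0,0,0],1],[[0,-12,-2.1],[0,0,0],1],[[0,-14,-2.4],[0,0,0],1],[[0,-16,-2.8],[0,0,0],1]]'
```

```text
time_s: 6.67
position: [0.5565, 0.2075, 0.1481]
tcp_rot: [[-0.885, -0.078, 0.459], [-0.466, 0.156, -0.871], [-0.004, -0.985, -0.175]]
force: [1.1, -0.3, -3.8]
opening: 0.003
time_s: 7.33
position: [0.5565, 0.2075, 0.1652]
tcp_rot: [[-0.885, -0.077, 0.459], [-0.466, 0.155, -0.871], [-0.004, -0.985, -0.173]]
force: [2.1, -0.4, -2.2]
opening: 0.007
```

```bash
python3 -m jog '[[[0,-2,-0.3],[0,0,0],1],[[0,-4,-0.7],[0,0,0],1],[[0,-6,-1],[0,0,0],1],[[0,-8,-1.4],[0,0,0],1],[[0,-10,-1.7],[0,0,0],1],[[0,-12,-2.1],[0,0,0],1],[[0,-14,-2.4],[0,0,0],1],[[0,-16,-2.8],[0,0,0],1],[[0,-18,-3.1],[0,0,0],1],[[0,-20,-3.5],[0,0,0],1],[[0,-22,-3.9],[0,0,0],1],[[0,-22,-3.9],[0,0,0],1]]'
python3 - <<'E'
from rig import vision
import cv2,numpy as np
o=[]
for n,(r,c) in(("scene",(155,310)),("top",(155,290))):
    im=np.mean([vision.capture(n).astype(float) for _ in range(8)],0)
    np.save(f"pics/{n}1.npy",im)
    k=np.clip(im[r:r+60,c:c+80,::-1]*1.5,0,255).astype(np.uint8)
    o.append(cv2.resize(k,None,fx=8,fy=8,interpolation=cv2.INTER_CUBIC)[:,:,:])
cv2.imwrite("pics/f.png",np.hstack([o[0][:,160:560],o[1][:,160:560]]))
E
```

```text
time_s: 8.33
position: [0.5564, 0.2076, 0.1881]
tcp_rot: [[-0.885, -0.076, 0.459], [-0.465, 0.154, -0.871], [-0.005, -0.985, -0.172]]
force: [0.7, -1.1, -0.8]
opening: 0.008
```

View pics/f.png

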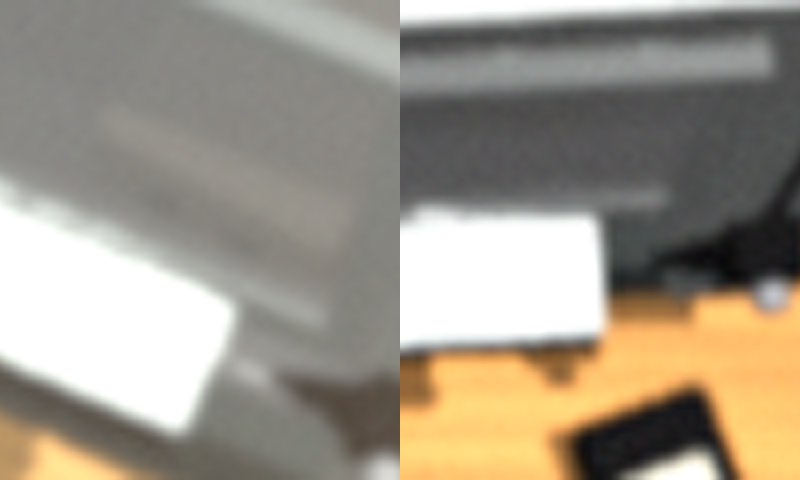

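Scene panel (left half): cone tip near (275,375), lip right corners (187,436) and (237,308). Top panel (right half): cone tip near (660,258), lip corners (606,336) and (603,216).

Run:
```python
from h import *
np.set_printoptions(precision=4,suppress=True)
S=lambda x,y:np.array([(x+160)/8+309.56,y/8+154.56]);T=lambda x,y:np.array([(x-240)/8+289.56,y/8+154.56])
th=np.radians(5.3);Rc=np.array([[np.cos(th),-np.sin(th)],[np.sin(th),np.cos(th)]]);cy=np.array([.748,.0737])
pts={'tip':(S(275,375),T(660,258)),'F':(S(187,436),T(606,336)),'B':(S(237,308),T(603,216)),'knob':(S(380,468),T(770,295))}
for k,v in pts.items():
    X,r=tri(*v);print(k,X,Rc.T@(X[:2]-cy),r)
# constrained: single-view z given local xy
def zfit(M,u,l):
    from scipy.optimize import least_squares
    xy=Rc@l+cy;o=least_squares(lambda z:proj(M,np.r_[xy,z])-u,[.2]);return o.x[0],o.fun
for l in((-.155,-.187),(-.163,-.187),(-.17,-.187)): print('tip',l,zfit(PS,pts['tip'][0],l),zfit(PT,pts['tip'][1],l))
print('F',zfit(PS,pts['F'][0],(-.19,-.17)),zfit(PT,pts['F'][1],(-.19,-.17)))
```

```text
tip [ 0.5988 -0.1289  0.2396] [-0.1673 -0.188 ] [ 0.0472 -0.0185 -0.028   0.0303]
F [ 0.5744 -0.1128  0.2217] [-0.19   -0.1697] [-0.6127  0.2208  0.368  -0.3812]
B [ 0.615  -0.109   0.2304] [-0.1493 -0.1696] [ 0.1193 -0.0469 -0.071   0.0771]
knob [ 0.5864 -0.1679  0.2446] [-0.1832 -0.2256] [-0.2417  0.0945  0.143  -0.1526]
tip (-0.155, -0.187) (np.float64(0.20484291537111038), array([0.2887, 0.0825])) (np.float64(0.1926384073683923), array([-2.1965, -1.036 ]))
tip (-0.163, -0.187) (np.float64(0.22709813360009806), array([-0.132 , -0.0374])) (np.float64(0.22521625847834384), array([-0.9632, -0.4751]))
tip (-0.17, -0.187) (np.float64(0.2465579993930627), array([-0.5155, -0.1446])) (np.float64(0.2531631674842513), array([0.1636, 0.084 ]))
F (np.float64(0.22433803462109536), array([-0.4047, -0.0907])) (np.float64(0.21262831482115327), array([0.2263, 0.1098]))
```

```bash
python3 -m jog '[[[0,-2,-0.3],[0,0,0],1],[[0,-4,-0.7],[0,0,0],1],[[0,-6,-1],[0,0,0],1],[[0,-8,-1.4],[0,0,0],1],[[0,-10,-1.7],[0,0,0],1],[[0,-12,-2.1],[0,0,0],1],[[0,-14,-2.4],[0,0,0],1],[[0,-16,-2.8],[0,0,0],1],[[0,-18,-3.1],[0,0,0],1],[[0,-19,-3.3],[0,0,0],1],[[0,-19,-3.3],[0,0,0],1]]'
python3 - <<'E'
from rig import vision
import cv2,numpy as np
o=[]
for n,(r,c,w) in(("scene",(182,348),40),("top",(170,325),40)):
    im=np.mean([vision.capture(n).astype(float) for _ in range(10)],0)
    np.save(f"pics/{n}2.npy",im)
    k=im[r:r+40,c:c+w,::-1]; k=(255*(np.clip(k,0,170)/170)**.6).astype(np.uint8)
    o.append(cv2.resize(k,None,fx=10,fy=10,interpolation=cv2.INTER_CUBIC))
cv2.imwrite("pics/g.png",np.hstack(o))
E
```

```text
time_s: 10.05
position: [0.5564, 0.2075, 0.2072]
tcp_rot: [[-0.885, -0.076, 0.459], [-0.466, 0.155, -0.871], [-0.005, -0.985, -0.172]]
force: [0.1, -0.8, -2.3]
opening: 0.004Traceback (most recent call last):
  File "<stdin>", line 4, in <module>
ValueError: too many values to unpack (expected 2)
```

Run:
```python
from rig import vision
import cv2,numpy as np
o=[]
for n,r,c in(("scene",182,348),("top",170,325)):
    im=np.mean([vision.capture(n).astype(float) for _ in range(10)],0)
    np.save(f"pics/{n}2.npy",im)
    k=im[r:r+40,c:c+40,::-1]; k=(255*(np.clip(k,0,170)/170)**.6).astype(np.uint8)
    o.append(cv2.resize(k,None,fx=10,fy=10,interpolation=cv2.INTER_CUBIC))
cv2.imwrite("pics/g.png",np.hstack(o))
```

```text
(no output)
```

View pics/g.png

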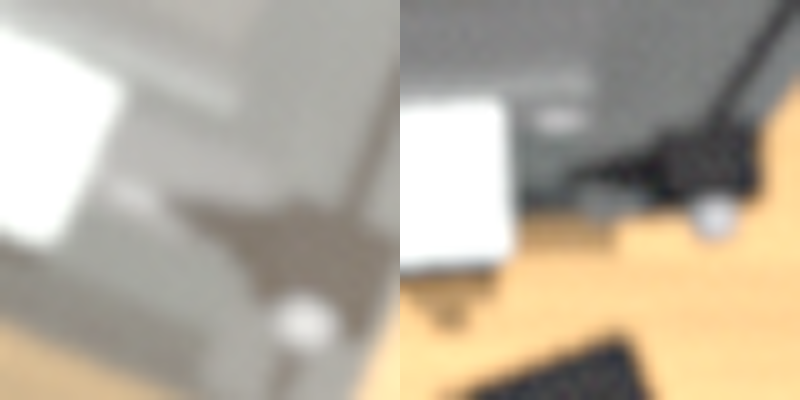

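Scene panel: cone tip about (160,193), lip corners F (55,250) and B (125,85). Top panel: cone tip about (570,178), F (513,258) and B (503,98), screw knob at (712,217). The knob in the scene panel is at (303,322).

Run:
```python
from h import *
np.set_printoptions(precision=4,suppress=True)
S=lambda x,y:np.array([x/10+347.55,y/10+181.55]);T=lambda x,y:np.array([(x-400)/10+324.55,y/10+169.55])
th=np.radians(5.3);Rc=np.array([[np.cos(th),-np.sin(th)],[np.sin(th),np.cos(th)]]);cy=np.array([.748,.0737])
pts={'tip':(S(160,193),T(570,178)),'F':(S(55,250),T(513,258)),'B':(S(125,85),T(503,98)),'knob':(S(303,322),T(712,217)),'blkRtop':(S(400,235),T(757,128))}
for k,v in pts.items():
    X,r=tri(*v);print(k,X,Rc.T@(X[:2]-cy),r)
import itertools
Z=[]
for d in itertools.product((-8,0,8),repeat=2):
    X,r=tri(S(160+d[0],193+d[1]),pts['tip'][1]);Z.append((d,X[2].round(4),abs(r).max().round(2),(Rc.T@(X[:2]-cy)).round(3)))
print(*Z,sep='\n')
def P2(l,z): 
    X=np.r_[Rc@l+cy,z];a,b=proj(PS,X),proj(PT,X);return ((a-S(0,0))*10).round(0),((b-T(0,0))*10).round(0)
print('lip F,B for top z'); 
for z in(.235,.240,.245): print(z,P2((-.19,-.17),z),P2((-.147,-.17),z))
for x in(-.157,-.163,-.17):
  for z in(.235,.245): print('tip',x,z,P2((x,-.187),z),'knob?',P2((x,-.23),z))
```

```text
tip [ 0.5965 -0.1275  0.2464] [-0.1694 -0.1863] [-0.3111  0.1188  0.1858 -0.1975]
F [ 0.5742 -0.1124  0.241 ] [-0.1902 -0.1692] [-0.3567  0.1314  0.2137 -0.2242]
B [ 0.6198 -0.1081  0.2383] [-0.1445 -0.1691] [ 0.1212 -0.0479 -0.0721  0.0785]
knob [ 0.5893 -0.1695  0.2333] [-0.1805 -0.2275] [-0.4088  0.1583  0.2422 -0.2567]
blkRtop [ 0.612  -0.1797  0.2519] [-0.1588 -0.2398] [-0.5942  0.2341  0.3525 -0.375 ]
((-8, -8), np.float64(0.2569), np.float64(0.1), array([-0.172, -0.185]))
((-8, 0), np.float64(0.2492), np.float64(0.04), array([-0.171, -0.185]))
((-8, 8), np.float64(0.2415), np.float64(0.17), array([-0.169, -0.186]))
((0, -8), np.float64(0.2542), np.float64(0.45), array([-0.171, -0.186]))
((0, 0), np.float64(0.2464), np.float64(0.31), array([-0.169, -0.186]))
((0, 8), np.float64(0.2386), np.float64(0.17), array([-0.168, -0.187]))
((8, -8), np.float64(0.2516), np.float64(0.8), array([-0.17 , -0.187]))
((8, 0), np.float64(0.2438), np.float64(0.66), array([-0.168, -0.187]))
((8, 8), np.float64(0.2359), np.float64(0.52), array([-0.167, -0.188]))
lip F,B for top z
0.235 (array([ 53.,
[... 207 characters left out ...]
3.])) (array([128.,  85.]), array([508., 102.]))
tip -0.157 0.235 (array([175., 165.]), array([567., 141.])) knob? (array([348., 237.]), array([717., 132.]))
tip -0.157 0.245 (array([180., 151.]), array([570., 134.])) knob? (array([353., 223.]), array([722., 125.]))
tip -0.163 0.235 (array([166., 187.]), array([569., 161.])) knob? (array([338., 260.]), array([719., 153.]))
tip -0.163 0.245 (array([170., 173.]), array([572., 155.])) knob? (array([344., 246.]), array([724., 146.]))
tip -0.17 0.235 (array([154., 214.]), array([571., 185.])) knob? (array([327., 286.]), array([721., 177.]))
tip -0.17 0.245 (array([158., 200.]), array([574., 179.])) knob? (array([332., 273.]), array([726., 170.]))
```

```bash
cat > mfit.py <<'E'
from h import *
import cv2,sys
from scipy.optimize import least_squares
np.set_printoptions(precision=4,suppress=True)
tag=sys.argv[1]
th=np.radians(5.3);Rc=np.array([[np.cos(th),-np.sin(th)],[np.sin(th),np.cos(th)]]);cy=np.array([.748,.0737])
W=lambda l:np.c_[np.array(l)[:,:2]@Rc.T+cy,np.array(l)[:,2]]
K=16
V={}
# name: matrix, roi origin (col,row), size, knob px
for n,M,c0,r0,w,h,kn in(("scene",PS,362,196,26,22,(377.9,213.8)),("top",PT,339,180,23,12,(355.8,191.3))):
    g=np.load(f"pics/{n}{tag}.npy").mean(2)[r0:r0+h,c0:c0+w]
    yy,xx=np.mgrid[r0:r0+h,c0:c0+w]; wt=(np.hypot(xx-kn[0],yy-kn[1])>4.2).astype(float)
    if n=="scene": wt*=((yy-196)<22-(0)).astype(float)*(xx<386)
    V[n]=(M,c0,r0,w,h,g,wt)
    print(n);print(g.round().astype(int)) if len(sys.argv)>2 else 0
def mask(n,xf,xc,z,r,dx,dy,sig):
    M,c0,r0,w,h,g,wt=V[n]
    m=np.zeros((h*K,w*K),np.uint8)
    bl=W([(x,y,z+s) for x in(-.145,xf) for y in(-.215,-.245) for s in(-.012,.012)])
    a=np.linspace(0,2*np.pi,24)
    co=W([(xc,-.187,z)]+[(xc+r*np.cos(t),-.215,z+r*np.sin(t)) for t in a])
    for P in(bl,co):
        u=np.array([proj(M,X) for X in P])+[dx-c0+.5,dy-r0+.5]
        cv2.fillConvexPoly(m,cv2.convexHull((u*K).astype(np.int32)),255)
    m=cv2.GaussianBlur(m.astype(float)/255,(0,0),sig*K)
    return cv2.resize(m,(w,h),interpolation=cv2.INTER_AREA)
def res(p,full=False):
    xf,xc,z,r,s1x,s1y,s2x,s2y,sig=p; R=[];o={}
    for n,s in(("scene",(s1x,s1y)),("top",(s2x,s2y))):
        M,c0,r0,w,h,g,wt=V[n]; m=mask(n,xf/100,xc/100,z/100,r/100,*s,sig)
        lvl=LV[n]; gg=np.minimum(g,lvl[1]); pred=lvl[1]+(lvl[0]-lvl[1])*m
        e=(gg-pred)/(lvl[1]-lvl[0])*wt; R.append(e.ravel()); o[n]=e
    if full: return o
    return np.r_[np.concatenate(R),np.array([s1x,s1y,s2x,s2y])/.3*.5]
LV={}
for n in V:
    g=V[n][5]; LV[n]=(np.percentile(g[V[n][6]>0],4),np.percentile(g[V[n][6]>0],55 if n=="scene" else 50))
print(LV)
from scipy.optimize import minimize
for z0 in(23.2,24.,24.8):
    best=minimize(lambda p:(res(p)**2).sum(),[-17.3,-16.5,z0,.9,0,0,0,0,.7],method='Powell',bounds=[(-19,-15.5),(-18,-15),(21,27),(.4,1.2)]+[(-1.5,1.5)]*4+[(.3,1.3)],options=dict(maxiter=30))
    print(best.x,best.fun)
E
python3 mfit.py 2 1
```

```text
scene
[[100 100  99  98  98  96  95  94  91  91  89  87  87  87  87  90  90  89
   89  88  86  80  69  60  64  78]
 [100 100 100 100  99  98  97  96  96  94  92  91  90  88  89  90  90  90
   89  87  84  75  65  61  69  80]
 [100 100  99 100 100  99  99  99  98  97  96  94  92  90  90  91  91  90
   89  86  82  72  62  64  75  84]
 [102 100  98  99 100  99  99  99  99  98  98  97  94  92  90  90  89  90
   88  86  77  66  62  68  80  87]
 [108 102  95  93  94  95  95  96  97  96  98  97  94  90  88  86  86  87
   87  83  75  64  63  73  84  89]
 [117 104  91  83  82  82  83  85  88  90  91  92  89  86  80  76  76  79
   81  77  69  62  65  77  86  90]
 [116 105  88  74  68  66  65  68  72  74  77  78  77  73  68  63  63  66
   70  69  62  60  68  79  88  89]
 [103 101  91  78  67  59  55  55  57  60  61  61  61  60  58  55  56  56
   59  58  56  58  69  80  86  88]
 [ 92  95  94  87  76  64  56  52  51  51  51  51  51  52  53  53  53  53
   53  54  53  56  62  71  78  83]
 [ 86  89  91  89  82  73  64  58  54  51  50  50  50  50  52  53  52  53
   54  54  53  54  58  61  67  74]
 [ 8
[... 2215 characters left out ...]
  38  33  24  14   9  10  17  27  40  48
   45  33  29  46  84]
 [ 28  30  30  36  46  51  51  49  50  47  35  26  24  26  33  53  78  94
   90  73  66  82 108]
 [ 41  42  44  47  52  55  55  58  66  67  59  59  65  66  67  78 105 126
  122 107 105 116 126]]
{'scene': (np.float64(51.15866666666666), np.float64(81.68)), 'top': (np.float64(11.058666666666667), np.float64(37.916666666666664))}
[-16.5797 -15.9922  21.0089   0.7941  -0.0493  -0.4005  -0.3281   1.1227
   1.2484] 39.47429672122507
[-16.5188 -15.8383  21.0499   0.7888  -0.1286  -0.0073  -0.3315   1.3912
   1.127 ] 37.493695152477386
[-16.4305 -15.6655  21.0414   0.8121  -0.2028   0.6625  -0.3465   1.3532
   1.1415] 40.14277233276931
```

```bash
python3 - <<'E'
s=open('mfit.py').read()
i=s.index("LV={}\nfor"); s=s[:i]+'''LV={"scene":(52,83),"top":(15,48)}
M,c0,r0,w,h,g,wt=V["scene"];yy,xx=np.mgrid[r0:r0+h,c0:c0+w];wt*=(xx<380)*(yy<214)*((xx>364)|(yy>203)|(yy<199))
M,c0,r0,w,h,g,wt=V["top"];yy,xx=np.mgrid[r0:r0+h,c0:c0+w];wt*=((yy>183)|(xx<351))*(yy<190)*(xx<360)*((yy<188)|(xx>342))
from scipy.optimize import minimize
mu=np.array([0,-.2,-.4,0])
def cost(p,z): 
    q=np.r_[p[:2],z,p[2:]]; r=res(q); return (r[:-4]**2).sum()+ (((q[4:8]-mu)/.25)**2).sum()*.3
for z in np.arange(22,26.1,.5):
    b=minimize(cost,[-17.5,-16.7,.9,*mu,.8],args=(z,),method='Powell',bounds=[(-19,-15.5),(-18,-15),(.4,1.2)]+[(-1.5,1.5)]*4+[(.5,1.1)],options=dict(maxiter=15))
    print(z,b.x,b.fun)
'''
open('mfit.py','w').write(s)
E
python3 mfit.py 2
```

```text
scene
top
22.0 [-17.2697 -16.2705   0.9143   0.2602  -0.3143  -0.2103   0.3401   0.8077] 9.442736584625617
22.5 [-17.4031 -16.4202   0.9191   0.3142  -0.2078  -0.2429   0.2405   0.7894] 9.280719515207906
23.0 [-17.5753 -16.5703   0.9253   0.3034  -0.2     -0.3084   0.1168   0.7742] 9.232782589365996
23.5 [-17.7108 -16.7102   0.935    0.3529  -0.1138  -0.3374   0.011    0.7463] 9.220179347867221
24.0 [-17.8691 -16.8488   0.9419   0.3442  -0.0173  -0.4     -0.0377   0.7362] 9.479344575639477
24.5 [-17.9983 -16.9999   0.9431   0.392    0.0977  -0.4448  -0.1453   0.7217] 9.97012163880632
25.0 [-18.1264 -17.127    0.9339   0.425    0.2171  -0.4611  -0.2073   0.7308] 10.880456812003121
25.5 [-18.2669 -17.2851   0.9421   0.4027   0.2979  -0.5524  -0.3373   0.7586] 12.22966784441213
26.0 [-18.446  -17.4599   0.9322   0.3825   0.3015  -0.6522  -0.3995   0.8101] 14.19726823921182
```

```bash
cat > ffit.py <<'E'
from h import *
import sys
from scipy.optimize import least_squares
from scipy.special import expit
np.set_printoptions(precision=4,suppress=True)
tag=sys.argv[1]; F=list(map(float,sys.argv[2].split(',')))
th=np.radians(5.3);Rc=np.array([[np.cos(th),-np.sin(th)],[np.sin(th),np.cos(th)]]);cy=np.array([.748,.0737])
def corner(n,u,M,back):
    g=np.load(f"pics/{n}{tag}.npy").mean(2); yy,xx=np.mgrid[0:400,0:640]
    sel=np.hypot(xx-u[0],yy-u[1])<6; x,y,v=xx[sel],yy[sel],g[sel]
    # initial inward normals from geometry
    X=np.r_[Rc@[-.19,-.17]+cy,.24]; d=lambda l:(lambda a:a/np.linalg.norm(a))(proj(M,X+np.r_[Rc@l,0]*.01)-proj(M,X))
    ey,ex=d(np.array([0,1.])),d(np.array([1.,0])) # along lip to the left, toward the pane
    n1=np.array([-ey[1],ey[0]]); n1*=np.sign(n1@ex)  # inside of front edge
    n2=np.array([-ex[1],ex[0]]); n2*=np.sign(n2@ey)
    if back: n1=-n1
    rot=lambda a,t:np.array([a[0]*np.cos(t)-a[1]*np.sin(t),a[0]*np.sin(t)+a[1]*np.cos(t)])
    def f(p):
        px,py,t1,t2,w,hi,b1,b2=p; a=(x-px)*rot(n1,t1)[0]+(y-py)*rot(n1,t1)[1]; b=(x-px)*rot(n2,t2)[0]+(y-py)*rot(n2,t2)[1]
        A,B=expit(a/w),expit(b/w); out=b1*(1-A)+b2*A; return hi*A*B+(1-A*B)*out-v
    o=least_squares(f,[*u,0,0,.4,190,60,80],loss='soft_l1',f_scale=5)
    print(n,o.x,np.sqrt(np.mean(o.fun**2))); return o.x[:2]
s=corner("scene",F[:2],PS,0);t=corner("top",F[2:4],PT,0)
X,r=tri(s,t);print('F',X,Rc.T@(X[:2]-cy),r)
s=corner("scene",F[4:6],PS,1);t=corner("top",F[6:8],PT,1)
X,r=tri(s,t);print('B',X,Rc.T@(X[:2]-cy),r)
def apex(xc,z,s): X=np.r_[Rc@[xc,-.187]+cy,z];return proj(PS,X)+s[:2],proj(PT,X)+s[2:]
for xc,z,sh in((-.1627,.22,(.26,-.31,-.21,.34)),(-.1671,.235,(.353,-.114,-.337,.011)),(-.1713,.25,(.425,.217,-.461,-.207))):
    a=apex(xc,z,np.array(sh)); X,r=tri(*a);print('apex',a,X,Rc.T@(X[:2]-cy),r)
E
python3 ffit.py 2 353.05,206.5,335.85,195.4,360.05,190,334.85,179.3
```

```text
scene [352.2424 206.3367   0.0609   0.109    0.6551 199.6128  64.8804  83.6288] 3.3877322307000193
top [336.9968 194.9883   1.3371  -1.6655   0.3524 127.8767 133.1995  59.3008] 34.40453533094193
F [ 0.5716 -0.1131  0.2532] [-0.1929 -0.1697] [ 0.5607 -0.2204 -0.3313  0.3619]
scene [359.9489 190.0547  -3.1063   3.1177  -0.7302 203.555  102.5792  91.224 ] 4.112556958807202
top [334.6127 179.3768  -0.0295   0.0217   0.5531 201.6076  67.3115  66.2609] 8.804617302558775
B [ 0.6201 -0.1076  0.2366] [-0.1441 -0.1687] [ 0.0632 -0.0248 -0.0376  0.0409]
apex (array([363.8349, 201.9542]), array([340.7095, 186.9164])) [ 0.6024 -0.1273  0.2231] [-0.1636 -0.1867] [-0.3917  0.1486  0.2337 -0.2476]
apex (array([363.7956, 201.7094]), array([341.1908, 187.1078])) [ 0.6    -0.1278  0.2318] [-0.166  -0.1869] [-0.3091  0.118   0.1843 -0.196 ]
apex (array([363.7648, 201.5113]), array([341.6884, 187.3559])) [ 0.5975 -0.1283  0.2406] [-0.1685 -0.1872] [-0.24    0.0921  0.1431 -0.1526]
```

Run:
```python
import cv2,numpy as np
a=np.load("pics/scene2.npy")[195:245,320:380,::-1];b=np.load("pics/top2.npy")[180:230,305:345,::-1]
f=lambda k:cv2.resize((255*(np.clip(k,0,220)/220)**.8).astype(np.uint8),None,fx=8,fy=8,interpolation=cv2.INTER_CUBIC)
cv2.imwrite("pics/s.png",np.hstack([f(a),f(b)]))
```

```text
(no output)
```

View pics/s.png

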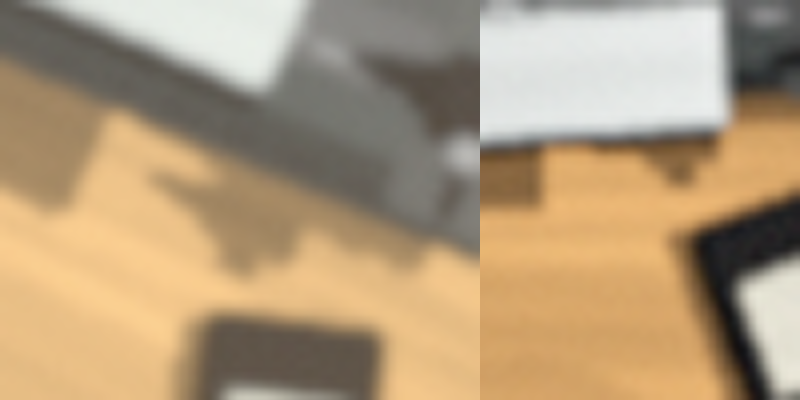

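Run:
```python
from h import *
np.set_printoptions(precision=4,suppress=True)
th=np.radians(5.3);Rc=np.array([[np.cos(th),-np.sin(th)],[np.sin(th),np.cos(th)]]);cy=np.array([.748,.0737])
def ray(M,u):
    A=M[:2,:2]-np.outer(u,M[2,:2]);b=-(M[:2,3]-np.array(u)*M[2,3]);return Rc.T@(np.linalg.solve(A,b)-cy)
S=lambda x,y:(x/8+319.56,y/8+194.56);T=lambda x,y:((x-480)/8+304.56,y/8+179.56)
for k,u in dict(apex=(150,177),apexmore=(140,172),endIn=(105,115),endMid=(87,160),endF=(67,208),knob=(240,275)).items(): print(k,ray(PS,S(*u)))
for k,u in dict(endIn=(542,160),endF=(542,205),knob=(680,183)).items(): print('top',k,ray(PT,T(*u)))
g=np.load("pics/scene2.npy").mean(2).round().astype(int);print(g[205:224,324:350])
```

```text
apex [-0.154  -0.1284]
apexmore [-0.1538 -0.1244]
endIn [-0.1395 -0.1048]
endMid [-0.1573 -0.1057]
endF [-0.1763 -0.1064]
knob [-0.1739 -0.1711]
top endIn [-0.1616 -0.1078]
top endF [-0.1813 -0.1065]
top knob [-0.1753 -0.167 ]
[[ 92  87  84  81  75  73  69  67  65  64  64  62  64  65  65  64  64  62
   59  57  58  62  71  89 110 130]
 [ 96  96  93  91  87  82  77  73  69  67  65  64  64  65  65  65  65  65
   62  61  59  58  58  63  72  86]
 [ 97  96  96  97  95  91  88  82  78  76  72  70  68  67  65  65  63  62
   63  64  63  62  61  60  58  62]
 [ 95  96  98  98  98  98  95  93  92  92  93  89  80  73  67  66  64  63
   62  64  64  64  64  63  61  60]
 [ 96  96  96  97  96  98  98  97 103 113 120 117 104  89  77  70  66  64
   63  63  63  63  65  66  65  63]
 [ 97  97  96  96  97  97  98 100 111 129 139 139 130 114  98  85  77  72
   68  65  63  65  64  66  63  63]
 [ 98  99  97  97  98  97  97 102 117 135 146 149 144 135 124 111  99  89
   80  73  70  67  66  64  62  63]
 [ 99  99  98  98  98  97  98 105 124 139 147 150 149 147 143 135 126 114
  102  90  82  74  70  68  63  64]
 
[... 498 characters left out ...]
21 114 112
  118 124 126 124 120 112 103 100]
 [103 101 100 100 106 123 140 152 155 155 155 155 154 151 143 130 119 109
  105 106 107 106 107 103 100  99]
 [110 106 104 104 111 130 144 152 155 154 155 155 155 154 151 146 136 120
  109 101  98  98  97  97  97  98]
 [124 116 113 116 123 138 150 153 153 154 155 156 155 155 154 154 148 136
  123 112 104  97  97  95  96  96]
 [141 132 131 135 141 150 156 156 155 154 154 155 154 153 154 154 153 148
  139 129 115 105  98  96  96  95]
 [152 148 149 153 157 160 161 160 159 157 155 154 153 152 153 153 153 153
  150 143 128 112 102 100  98  96]
 [154 156 158 160 162 163 163 163 163 161 159 157 155 153 153 152 152 153
  152 150 139 123 110 103 100  99]]
```

```bash
cat > sfit.py <<'E'
from h import *
import cv2,sys
from scipy.optimize import minimize
np.set_printoptions(precision=3,suppress=True)
tag=sys.argv[1];zb=float(sys.argv[2]);ap=float(sys.argv[3]) if len(sys.argv)>3 else -.187
th=np.radians(5.3);Rc=np.array([[np.cos(th),-np.sin(th)],[np.sin(th),np.cos(th)]]);cy=np.array([.748,.0737])
c0,r0,w,h,K=322,207,30,20,16
g=np.load(f"pics/scene{tag}.npy").mean(2)[r0:r0+h,c0:c0+w]
yy,xx=np.mgrid[r0:r0+h,c0:c0+w]
edge=206+ (xx-324)*.46+3.5
wt=((yy>edge)&(xx<346)&~((xx>345)&(yy>221))).astype(float)
a=np.linspace(0,2*np.pi,24)
def shad(P,kx,ky,s):
    P=np.array(P);L=np.c_[P[:,0]+kx*P[:,2],P[:,1]+ky*P[:,2]]@Rc.T+cy
    u=np.array([proj(PS,np.r_[x,0]) for x in L])+[s[0]-c0+.5,s[1]-r0+.5]
    return cv2.convexHull((u*K).astype(np.int32))
def model(p):
    kx,ky,z,xc,sig,s0=p; xc/=100;z/=100;xf=xc-.010;m=np.zeros((h*K,w*K),np.uint8);s=(0,s0)
    for P in([(x,y,zb+t) for x in(-.19,-.145) for y in(0,-.17) for t in(.007,.011)],
             [(-.183+.007*np.cos(t),y,zb+.007*np.sin(t)) for t in a for y in(0,-.17)],
             [(x,y,z+t) for x in(-.145,xf) for y in(-.215,-.245) for t in(-.012,.012)],
             [(xc,ap,z)]+[(xc+.0093*np.cos(t),-.215,z+.0093*np.sin(t)) for t in a]):
        cv2.fillConvexPoly(m,shad(P,kx,ky,s),255)
    return cv2.resize(cv2.GaussianBlur(m/255.,(0,0),sig*K),(w,h),interpolation=cv2.INTER_AREA)
def cost(p,full=False):
    e=((152-54*model(p))-g)/54*wt
    if full: return e
    return (e**2).sum()+((p[3]+16.7)/.3)**2*.05+(p[5]/.3)**2*.05
for z0 in(22,23,24,25):
    b=minimize(cost,[.0,.277,z0,-16.7,.8,0],method='Powell',bounds=[(-.2,.2),(.2,.35),(21,26),(-18,-15.5),(.5,1.3),(-1,1)]);print(b.x,b.fun)
print('profile')
for z in np.arange(21.5,25.1,.5):
    q=minimize(lambda p:cost(np.r_[p[:2],z,p[2:]]),np.delete(b.x,2),method='Powell',bounds=[(-.2,.2),(.2,.35),(-18,-15.5),(.5,1.3),(-1,1)]);print(z,q.x,q.fun)
E
python3 sfit.py 2 .230
```

```text
[  0.051   0.275  22.878 -16.477   1.031  -0.043] 3.0885192478101793
[  0.052   0.276  22.908 -16.488   1.045   0.004] 3.0723059726524617
[  0.051   0.275  22.855 -16.476   1.039  -0.119] 3.101234627363049
[  0.05    0.275  22.646 -16.53    1.021  -0.2  ] 3.122839794824529
profile
21.5 [  0.05    0.276 -16.537   0.969  -0.136] 3.356229623119267
22.0 [  0.05    0.275 -16.516   0.994  -0.163] 3.197271879293187
22.5 [  0.05    0.276 -16.49    1.016  -0.103] 3.099504678820195
23.0 [  0.051   0.275 -16.478   1.038  -0.066] 3.0693429141631134
23.5 [  0.052   0.274 -16.469   1.067  -0.   ] 3.12115827240744
24.0 [  0.047   0.274 -16.342   1.079  -0.198] 3.278262626411197
24.5 [  0.047   0.273 -16.332   1.099  -0.247] 3.363454791488921
25.0 [  0.053   0.275 -16.406   1.123   0.041] 3.384451490496795
```

The shadow fit puts the pointer within about 1 mm of the bar, and the direct camera fit puts it 2–6 mm above, with about ±5 mm uncertainty. I'll lower the fingers and withdraw, then re-check with nothing touching the window.

```bash
python3 -m jog '[[[0,3,0.5],[0,0,0],1],[[0,7,1.2],[0,0,0],1],[[0,12,2.1],[0,0,0],1],[[0,12,2.1],[0,0,0],1],[[10,13,-6],[0,0,0],1],[[25,15,-18],[0,0,0],1],[[40,17,-32],[0,0,0],1],[[57,19,-47],[0,0,0],1],[[75,20,-63],[0,0,0],1],[[90,20,-78],[0,0,0],1],[[90,20,-78],[0,0,0],1]]'
python3 - <<'E'
from rig import vision
import numpy as np,cv2
for n in("scene","top"):
    im=np.mean([vision.capture(n).astype(float) for _ in range(16)],0); np.save(f"pics/{n}3.npy",im)
    d=np.abs(im-np.load(f"pics/{n}2.npy"))[180:230,320:390].mean(2); print(n,d.mean(),d.max())
E
python3 sfit.py 3 .230; sed -i 's/pics\/{n}{tag}/pics\/{n}{tag}/' mfit.py; python3 mfit.py 3 | tail -9; python3 ffit.py 3 353.05,206.5,335.85,195.4,360.05,190,334.85,179.3 | grep -A3 '^B'
```

```text
time_s: 11.97
position: [0.4347, 0.2376, 0.2008]
tcp_rot: [[-0.883, -0.079, 0.462], [-0.468, 0.152, -0.87], [-0.001, -0.985, -0.171]]
force: [1.2, -0.3, 0.0]
opening: 0.006
scene 2.601591666666667 6.024999999999996
top 2.223727380952381 5.970833333333331
[  0.051   0.273  23.704 -16.474   1.112  -0.014] 2.0287150110197114
[  0.05    0.273  23.753 -16.488   1.114  -0.039] 1.9895849096359899
[  0.05    0.273  23.637 -16.479   1.102  -0.012] 1.9816531684346923
[  0.052   0.274  23.772 -16.476   1.097   0.2  ] 2.0289670426479267
profile
21.5 [  0.05    0.275 -16.557   0.982   0.02 ] 2.6288113815608036
22.0 [  0.049   0.275 -16.513   0.998  -0.008] 2.3612135600380486
22.5 [  0.05    0.275 -16.507   1.027   0.043] 2.12224491683434
23.0 [  0.05    0.274 -16.504   1.056   0.013] 2.0075566559175173
23.5 [  0.052   0.273 -16.484   1.104   0.139] 2.009359604602732
24.0 [  0.051   0.274 -16.451   1.128   0.146] 2.004790625403075
24.5 [  0.054   0.273 -16.484   1.165   0.233] 2.089028604228471
25.0 [  0.052   0.273 -16.444   1.187   0.075] 2.1233821463006763
22.0 [-17.2696 -16.2593   0.9579   0.1
[... 640 characters left out ...]
25.5 [-18.3489 -17.2931   0.9873   0.3402   0.2351  -0.4921  -0.3093   0.8057] 12.52739125549761
26.0 [-18.5017 -17.4222   0.9969   0.4353   0.3347  -0.6506  -0.3526   0.8416] 14.503744055130133
B [ 0.6199 -0.1076  0.2371] [-0.1443 -0.1687] [ 0.0766 -0.0302 -0.0456  0.0496]
apex (array([363.8349, 201.9542]), array([340.7095, 186.9164])) [ 0.6024 -0.1273  0.2231] [-0.1636 -0.1867] [-0.3917  0.1486  0.2337 -0.2476]
apex (array([363.7956, 201.7094]), array([341.1908, 187.1078])) [ 0.6    -0.1278  0.2318] [-0.166  -0.1869] [-0.3091  0.118   0.1843 -0.196 ]
apex (array([363.7648, 201.5113]), array([341.6884, 187.3559])) [ 0.5975 -0.1283  0.2406] [-0.1685 -0.1872] [-0.24    0.0921  0.1431 -0.1526]
```

```bash
python3 - <<'E'
s=open('sfit.py').read()
s=s.replace("e=((152-54*model(p))-g)/54*wt","m=model(p);k=wt>0;A=np.c_[np.ones(k.sum()),m[k],(xx[k]-335)/10,(yy[k]-218)/10];e=(A@np.linalg.lstsq(A,g[k],rcond=None)[0]-g[k])/54")
i=s.index("for z0 in");s=s[:i]+'''b=np.array([.05,.274,23,-16.5,1,0])
for z in np.arange(22,25.1,.5)+(float(sys.argv[4]) if len(sys.argv)>4 else 0):
    q=minimize(lambda p:cost(np.r_[p[:2],z,p[2:]]),np.delete(b,2),method='Powell',bounds=[(-.2,.2),(.2,.35),(-18,-15.5),(.5,1.3),(-1,1)]);print(z,q.x,q.fun)
'''
open('sfit2.py','w').write(s)
E
for a in "1 .2109" "2 .230" "3 .230"; do echo $a; python3 sfit2.py $a; done
```

```text
1 .2109
22.0 [  0.047   0.278 -16.411   0.941   0.049] 1.0183083231760084
22.5 [  0.047   0.278 -16.415   0.977   0.057] 0.9837385565149919
23.0 [  0.046   0.276 -16.382   1.02   -0.012] 0.992565908507732
23.5 [  0.048   0.276 -16.398   1.067   0.099] 1.0550467954509997
24.0 [  0.047   0.275 -16.362   1.122   0.008] 1.1340086484528369
24.5 [  0.049   0.275 -16.384   1.18    0.042] 1.2593971595080429
25.0 [  0.047   0.275 -16.321   1.218  -0.006] 1.3402269001823754
2 .230
22.0 [  0.049   0.276 -16.451   1.009   0.125] 1.5044922484919498
22.5 [  0.048   0.276 -16.425   1.041   0.076] 1.4218930367791431
23.0 [  0.048   0.274 -16.428   1.059   0.034] 1.3976015299725435
23.5 [  0.049   0.275 -16.421   1.12    0.1  ] 1.439063879650803
24.0 [  0.048   0.273 -16.409   1.192   0.032] 1.5244398740861407
24.5 [  0.049   0.273 -16.382   1.255   0.049] 1.6061788988251233
25.0 [  0.049   0.272 -16.357   1.3     0.034] 1.6749185416722234
3 .230
22.0 [  0.047   0.276 -16.43    1.009   0.047] 1.4491390305639738
22.5 [  0.046   0.275 -16.405   1.029  -0.001] 1.3514609936217685
23.0 [  0.046   0.275 -16.377   1.099  -0.002] 1.348027433717646
23.5 [  0.049   0.274 -16.405   1.129   0.08 ] 1.382613309945974
24.0 [  0.048   0.274 -16.381   1.184   0.065] 1.4116933405543504
24.5 [  0.048   0.273 -16.357   1.243   0.058] 1.503951401055396
25.0 [  0.049   0.272 -16.373   1.3     0.048] 1.6222771010227623
```

Run:
```python
from rig import vision
import cv2
cv2.imwrite("pics/end.png",vision.capture("scene")[:,:,::-1])
```

```text
(no output)
```

View pics/end.png

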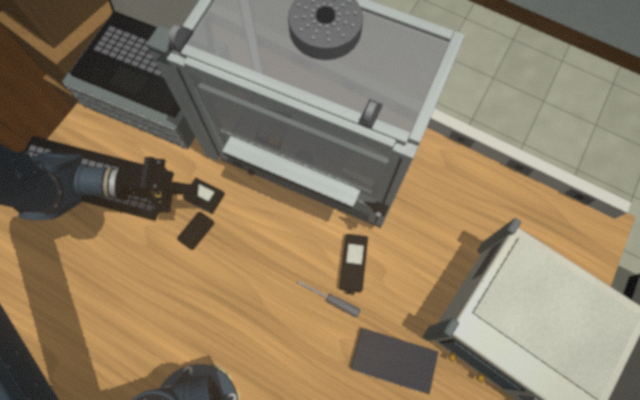

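The window stands raised, with the lip from (222,145) to (358,198). The hand is clear at about (190,188), and the mini switch (203,195), mouse, adapter and screwdriver are where they were. Handing in.

```bash
python3 -c "
from rig import bot
s=bot.read_state();print(s['time_s'],s['force']);print(bot.hand_in())"
```

```text
13.6167 [ 0.47268158  0.42172197 -0.33400728]
the job is handed in; nothing more can be done
None
```

I pushed the window up with the closed fingertips from beneath the left end of the lip. It rose about 80 mm, with forces under 5 N at every check. I then lowered the fingers off the lip and drew the hand away. The job was handed in at about 13.6 s, and the arm was clear with about zero force.

**Window:** it stayed where I left it after the hand withdrew; the lip corner measured the same height to within about 1 mm.

**Level with the pointer:** the checks did not fully agree.
- **Shadow fits:** with brightness levels fitted, three sets of pictures put the pointer within about 3 mm of the bar's height. An earlier version with fixed brightness levels gave +3 to +7 mm once.
- **Direct camera fit:** this put the pointer about 2 to 6 mm above the bar, but only to about ±5 mm.
- **Hand-picked pixels:** an early estimate put it 16 mm above. I set this aside because blur had shifted the point I picked.

I took the shadow result and made no further correction, so a few millimetres of error are possible.

**First contact:** the first 24 mm or so of lifting also pushed sideways by about 4 N, probably the lip's end resting further back on the finger. I lowered the hand, shifted it 16 mm along the lip and went on; after that the push was mainly upward.

**Bench:** in the last picture, the other things on the bench were where they started.

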